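# Roll the thick pin onto the inspection line

### The arm

A 6-joint arm with a two-finger parallel gripper is mounted at the origin on the work surface. World frame = base frame: x ahead of the robot, y to its left, z up, the work surface at z = 0. Lengths are in m, angles in rad, forces in N, time in s.
With the tool pointing down it reaches from about 0.3 to 0.775 m from the base axis. Payload 14.6 kg.
Tool frame: the origin (TCP) lies at the very end of the fingers, on their centre line; the grasp point (between the pads) lies 19 mm behind it; z points along the fingers, x is the direction in which the jaws open and shut, and the axes are right-handed (so a half turn about z gives the same grasp; the last joint's range is limited). The gripper opens to 94 mm and grips with 3 to 60 N. Pads are 16 mm wide; open, the fingers measure 119 mm over their backs; the gripper's body (75 mm by 177 mm) begins 78 mm behind the grasp point.
Start: joints at [1.094, 0.3, 1.521, -0, 1.321, -0.067], TCP at [0.219, 0.504, 0.173] pointing down, gripper open.
Joint ranges: [-3.03, 3.03], [-0.79, 2.21], [0.23, 2.52], [-1.04, 4.18], [0, 3.07], [-2.55, 2.55]. Speed limits (rad/s): [2.22, 2.22, 2.57, 3.14, 3.14, 3.14].

### API

Orientations are given as [roll, pitch, yaw] about the fixed x, y, z axes, in that order (R = Rz(yaw) Ry(pitch) Rx(roll)).
In Python, from station import ctrl gives the robot as it stands.
- The arm moves only by the shell command python3 -m inch 'ROWS' [FORCE]. ROWS is JSON, one flat list of numbers, 7 for each row, row after row: the shift along the tool's x, y, z in cm, then the turn, a rotation vector about the tool's x, y, z in rad, then the opening, from 0 (shut) to 1 (fully open). In form: [tx, ty, tz, wx, wy, wz, claw, tx, ty, tz, wx, wy, wz, claw, ...]. A call has 1 to 20 rows; each row shifts and turns the commanded pose from where the row before left it, along the tool's axes as they then stand; what a row does not reach is not made up. A row lasts 1/8 s, in which the tool goes at most 62.5 mm and 10.7 degrees, less where a joint would pass 70% of its speed; a pose out of reach is approached as far as the arm can. A call is refused whole if a number of a shift passes 6.25 or a number of a turn 0.188, either way. A call with a gripper value outside its range is refused whole. The fingers move at their own pace and stop on an object; FORCE is the grip in N (left out, the last holds). Time passes only in rows, so rows that do not move let the fingers close. It gives the time, the measured TCP pose, the force and the opening at its end, in the units of the state.
- ctrl.get_obs(): the state, without advancing time (a new reading comes with each control period).
- ctrl.camera(name): name is "scene" or "top" or "wrist"; returns (picture, depth): 384x512x3 uint8, red, green, blue; 384x512 float32, m along the optical axis (not along the pixel's ray), 0 where there is no reading.
- ctrl.camera_params(name): a dict with "vertical_fov" (degrees; the focal length in pixels is half the picture's height over the tangent of half this angle, whatever the lens; pixels are square), "cx", "cy" (the principal point, pixels), "camera_from_world" (4x4, takes a point from world to camera coordinates); the wrist camera has in their place "mount" (4x4, takes a point from camera to tool coordinates, whose origin is the TCP and whose axes are the tool frame's). Camera axes: x right, y down, z forward; pixel columns grow to the right and rows downward; lengths in m; the calibration is good to about 2 mm. A picture is of the moment at which its call begins: read the wrist's pose just before it. camera_params takes no time and is no camera call.
- ctrl.hand_in(): hands the job in, once; it reports no verdict.
Trained networks look in the newest picture that a camera, given by its name, has taken for a name from the list of things; names that differ only in an ending like _2 or _b are one class to them, and where a whole thing is asked for, a point or a joint stands for the part that bears it (a point fixed in the world has none). Each returns a list of dicts, best first, with "score" (0 to 1); they miss things now and then, are a little off and sometimes report something else, mostly with a low value. They report only what shows in the picture. A call takes as long as a camera call. They do not tell look-alikes from the thing itself.
- ctrl.spot_in(camera, label): "bbox" ([centre column, centre row, width, height] in pixels, round what is visible of it).
- ctrl.place_of(camera, label): "centre" ([column, row] in pixels: a listed point, or the origin of a listed thing).
The state is a dict: "time_s": time; "qpos": joint angles; "joint_vel": joint speeds; "tau": joint torques, N m; "ee_pos": TCP position; "eef_rot": TCP orientation; "force": force on the tool from outside, world axes, zero at the start; "moment": the same for the moment, N m; "grip_width": finger opening in m.
Only numpy, scipy, OpenCV 4.12 (cv2) and the standard library are available. Lean on these libraries where they do the work, as an engineer would, in place of code of your own. Each camera call takes 0.05 s, during which the arm holds its last target. There are 200 camera calls.

### The job

Two turned pins lie on the inspection plate: push the top of the thick one sideways with your fingertips so that it rolls onto the white line, and leave it resting there centred over the line and lying along it. Only touch its upper half: do not pinch, lift or slide it across. Leave the slim pin and the other things on the bench where they are.

Things in the scene. Friction and masses are not known exactly. Their poses are not given: they have to be found in the camera images.
- plate: Fixed flat dark grey metal inspection plate, 220 mm along its x, 400 mm along its y, 20 mm thick, lying on the bench. Origin: centre of its underside; z up. A white line 6 mm wide runs along its x axis over its whole length at y = 0, flush with the top face (20 mm above the origin). There is no rim: pins roll along its y.
- thick_pin: The pin to roll: loose bright metal cylinder, diameter 40 mm, length 110 mm, 0.26 to 0.52 kg, 40 to 75 mm to either side of the line, parallel to it within 0.05 rad. Origin: its centre, 20 mm above the plate's top; x along its axis; y, z turn as it rolls. It stays where it is let go gently. Pushed on top it moves half as far as the fingertip, which thus runs off it in time: use several strokes.
- slim_pin: Leave alone: loose bright metal pin, 20 mm in diameter, 110 mm long, lying on the plate on the other side of the line. Origin: its centre, on its axis, 10 mm above the plate's top face; x runs along its axis.
- casting: Leave alone: small rough aluminium casting, about 60 x 24 mm and 34 mm tall, loose on the bench beyond the plate's left (+y) end. Origin: under its middle, on the bench.
- block: Leave alone: dark steel block 40 x 90 x 22 mm, loose on the bench beyond the plate's right (-y) end. Origin: centre of its underside.
- screwdriver: Leave alone: screwdriver with a black handle, 200 mm long, 26 mm thick, loose on the bench beyond the plate's left (+y) end. Origin: on the bench near its middle; its x runs along it.
Things that resemble listed ones, but are neither listed nor needed, are in the scene too. What is shaped like the thick_pin but blue or turquoise is not meant.

How it is judged:
By the outcome, as a careful person would: the job done as asked, in the order asked, and still so for the second after the job is handed in, with the robot touching nothing.
It also fails if it takes over 48 s, if anything falls off the work surface, if the arm or the gripper's body presses on something with over 40 N, if the wrist force passes 120 N, or if a joint passes its speed limit or range.

## Working session

There is one attempt and no reset: what is moved stays moved. The work goes in short steps, Python scripts to look and compute and a shell command to move; the robot and the scene stay as the last step left them, time stands still between calls to the robot, and variables do not carry over. Pictures are saved under pics/ and viewed, about 8 in all and at most 12, crops included, and the job is handed in when it is done.

```bash
mkdir -p pics
cat > h.py <<'E'
import numpy as np, cv2
from station import ctrl
from scipy.spatial.transform import Rotation as R
def cam(name):
    o=ctrl.get_obs(); im,d=ctrl.camera(name); p=ctrl.camera_params(name)
    f=192/np.tan(np.radians(p["vertical_fov"])/2)
    if "mount" in p:
        T=np.eye(4);T[:3,:3]=R.from_euler('xyz',o["eef_rot"]).as_matrix();T[:3,3]=o["ee_pos"];W=T@np.array(p["mount"])
    else: W=np.linalg.inv(np.array(p["camera_from_world"]))
    return im,d,f,p["cx"],p["cy"],W
def world(c,u,v,z=None):
    im,d,f,cx,cy,W=c
    r=np.stack([(u-cx)/f,(v-cy)/f,np.ones_like(u*1.0)],-1)@W[:3,:3].T
    if z is None: t=d[np.int32(v),np.int32(u)]
    else: t=(z-W[2,3])/r[...,2]
    return W[:3,3]+r*np.asarray(t)[...,None]
E
python3 - <<'E'
from h import *
for n in ("top","scene"):
    c=cam(n); cv2.imwrite(f"pics/{n}0.png",c[0][...,::-1])
    for l in ("plate","thick_pin","slim_pin"):
        for r in ctrl.place_of(n,l)[:4]:
            u,v=np.array(r["centre"]); print(n,l,r["score"].__round__(2),np.round(r["centre"],1),world(c,u,v).round(3))
o=ctrl.get_obs();print(o["ee_pos"],o["eef_rot"],o["time_s"],o["force"])
E
```

```text
top plate 0.57 [256.8 170.5] [ 0.548 -0.027  0.022]
top thick_pin 0.88 [262.2 230.5] [ 0.338 -0.045  0.035]
top thick_pin 0.82 [274.9 168.2] [ 0.548 -0.089  0.057]
top thick_pin 0.53 [345.2 163.8] [ 0.569 -0.336  0.036]
top slim_pin 0.52 [241.8 173.9] [0.532 0.025 0.039]
scene thick_pin 0.97 [270.2 167.6] [ 0.349 -0.041  0.033]
scene thick_pin 0.88 [214.  197.7] [ 0.569 -0.073  0.058]
scene thick_pin 0.86 [155.9 168.6] [ 0.577 -0.317  0.035]
scene slim_pin 0.67 [249.2 211.4] [0.534 0.025 0.038]
[0.21911667 0.504421   0.17327612] [-3.14156842e+00  1.41105732e-04  1.16099726e+00] 0.4 [0.18311393 0.19808122 0.38309491]
```

View pics/top0.png

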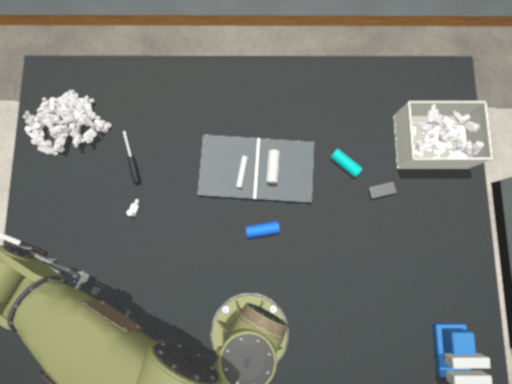

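View pics/scene0.png

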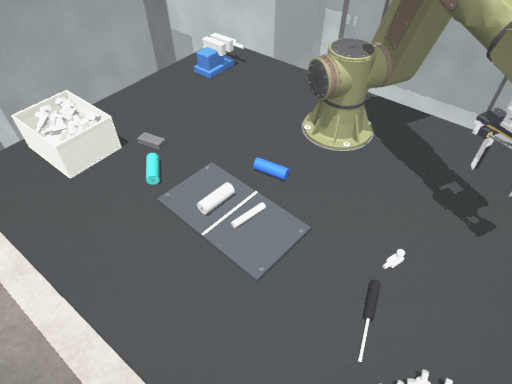

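The top view shows the plate with its white line at column 257. The thick pin is at (273,167), on the -y side, and the slim pin is at (242,172). The blue and turquoise cylinders are decoys. Next I move above the thick pin with the jaws in line with it, for a close look.

```bash
python3 -m inch '[-3.03,3.92,-0.62,0,0,0,0.55,-3.03,3.92,-0.62,0,0,0,0.55,-3.03,3.92,-0.62,0,0,0,0.55,-3.03,3.92,-0.62,0,0,0,0.55,-3.03,3.92,-0.62,0,0,0,0.55,-3.03,3.92,-0.62,0,0,0,0.55,-3.03,3.92,-0.62,0,0,0,0.55,-3.03,3.92,-0.62,0,0,0,0.55,-3.03,3.92,-0.62,0,0,0,0.55,-3.03,3.92,-0.62,0,0,0,0.55,-3.03,3.92,-0.62,0,0,0,0.55,-3.03,3.92,-0.62,0,0,0,0.55,-3.03,3.92,-0.62,0,0,0,0.55,0,0,0,0,0,0.1657,0.55,0,0,0,0,0,0.1657,0.55,0,0,0,0,0,0.1657,0.55,0,0,0,0,0,0.1657,0.55,0,0,0,0,0,0.1657,0.55,0,0,0,0,0,0.1657,0.55,0,0,0,0,0,0.1657,0.55]'
python3 -m inch '[0,0,0,0,0,0,0.55,0,0,0,0,0,0,0.55]'
python3 - <<'E'
from h import *
c=cam("wrist"); cv2.imwrite("pics/w1.png",c[0][...,::-1]); print(ctrl.camera_params("wrist"))
for l in ("plate","thick_pin","slim_pin"):
    for r in ctrl.place_of("wrist",l)[:3]:
        u,v=np.array(r["centre"]); print(l,round(r["score"],2),np.round(r["centre"],1),world(c,u,v).round(4))
E
```

```text
time_s: 2.9
ee_pos: [0.5296, -0.0599, 0.2539]
eef_rot: [-3.142, 0.0, -0.004]
force: [-0.9, 0.2, -0.1]
grip_width: 0.0519
time_s: 3.15
ee_pos: [0.5296, -0.0599, 0.254]
eef_rot: [3.142, 0.0, 0.005]
force: [-0.0, 0.3, 0.1]
grip_width: 0.0516
{'vertical_fov': 65.1763239764972, 'cx': 253.8235624040107, 'cy': 189.63692734624215, 'mount': array([[ 9.99999709e-01, -7.37997920e-04, -1.93665272e-04,
         3.79698126e-04],
       [ 7.62534938e-04,  9.57954653e-01,  2.86918632e-01,
        -8.57495235e-02],
       [-2.62228054e-05, -2.86918696e-01,  9.57954937e-01,
        -2.10711342e-01],
       [ 0.00000000e+00,  0.00000000e+00,  0.00000000e+00,
         1.00000000e+00]])}
plate 0.76 [271.8 134. ] [ 0.5561 -0.0221  0.0201]
thick_pin 0.86 [278.9 315.4] [ 0.5366 -0.0305  0.396 ]
thick_pin 0.78 [274.6 175.3] [ 0.5588 -0.0746  0.0595]
thick_pin 0.64 [129.6 150.3] [ 0.352  -0.0443  0.0365]
slim_pin 0.94 [261.8  98.6] [0.5404 0.0273 0.0393]
```

View pics/w1.png

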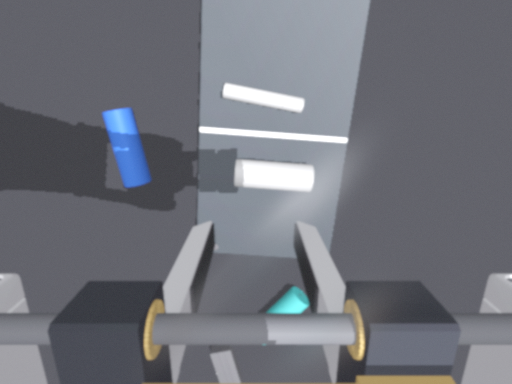

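The wrist picture shows the line from (200,130) to (347,140), the thick pin at (275,175) and the slim pin at (262,98). I'll fit the line and the cylinder from the depth data.

```bash
cat >> h.py <<'E'
from scipy.optimize import least_squares
def measure(c,pin=None,ylo=-0.14,yhi=0.02):
    v,u=np.mgrid[0:384,0:512]; P=world(c,u,v); im=c[0].astype(int); d=c[1]
    ok=(d>0)&(P[...,0]>.42)&(P[...,0]<.68)
    # line: bright, at plate height
    m=ok&(abs(P[...,2]-.02)<.006)&(im.min(-1)>150)&(abs(P[...,1]+.026)<.03)
    L=world(c,u,v,np.full(u.shape,.02))[m]; k=np.polyfit(L[:,0],L[:,1],1)
    for _ in range(5):
        e=abs(L[:,1]-np.polyval(k,L[:,0])); k=np.polyfit(L[e<.006,0],L[e<.006,1],1)
    q=ok&(P[...,2]>.044)&(P[...,2]<.066)&(P[...,1]>ylo)&(P[...,1]<yhi)
    Q=P[q]
    def f(p):
        y=(Q[:,1]-p[0]-p[1]*(Q[:,0]-.55))/np.hypot(1,p[1]); return np.hypot(y,Q[:,2]-p[2])-.02
    s=least_squares(f,[Q[:,1].mean(),0,.04],loss='soft_l1',f_scale=.001)
    y0,sl,z0=s.x; xs=np.percentile(Q[:,0],[.5,99.5]); xc=xs.mean()
    yc=y0+sl*(xc-.55)
    print("line y at xc %.4f slope %.4f n%d | pin xc %.4f yc %.4f slope %.4f z %.4f len %.3f n%d rms %.4f"%(np.polyval(k,xc),k[0],len(L),xc,yc,sl,z0,np.ptp(xs),len(Q),np.sqrt(np.mean(f(s.x)**2))))
    print("offset to line (mm): %.2f  angle err %.4f"%(1000*(np.polyval(k,xc)-yc)*np.cos(k[0]),k[0]-sl))
E
python3 - <<'E'
from h import *
c=cam("wrist"); measure(c)
o=ctrl.get_obs();print(o["ee_pos"],o["eef_rot"],o["force"])
E
```

```text
line y at xc -0.0233 slope -0.0774 n1613 | pin xc 0.5571 yc -0.0790 slope -0.0719 z 0.0389 len 0.108 n1998 rms 0.0007
offset to line (mm): 55.58  angle err -0.0055
[ 0.52959525 -0.05987068  0.25392174] [-3.14157803e+00  6.22993159e-05  2.14390305e-03] [-1.27127142  0.38514397 -0.32993475]
```

```bash
python3 -m inch '[2.69,2.61,0,0,0,0,0.55,0,0,0,0,0,0.079,0.55,0,0,4.5,0,0,0,0.55,0,0,4.5,0,0,0,0.55,0,0,4.5,0,0,0,0.55,0,0,3,0,0,0,0.55,0,0,1.4,0,0,0,0.55,0,0,0,0,0,0,0.55,0,0,0,0,0,0,0.55]'
python3 -m inch '[0,0,0.4,0,0,0,0.55,0,0,0.3,0,0,0,0.55,0,0,0.2,0,0,0,0.55,0,0,0,0,0,0,0.55,0,0,0,0,0,0,0.55]'
```

```text
time_s: 4.53
ee_pos: [0.5572, -0.0861, 0.0763]
eef_rot: [3.141, -0.002, -0.078]
force: [-0.3, -0.0, 0.2]
grip_width: 0.0518
time_s: 5.15
ee_pos: [0.5566, -0.0859, 0.066]
eef_rot: [3.142, -0.0, -0.078]
force: [0.3, 0.5, 0.6]
grip_width: 0.0514
```

```bash
python3 -m inch '[0,0,0.4,0,0,0,0.55,0,0,0.2,0,0,0,0.55,0,0,0,0,0,0,0.55,0,0,0,0,0,0,0.55]'; python3 -m inch '[0,0,0.1,0,0,0,0.55,0,0,0,0,0,0,0.55,0,0,0,0,0,0,0.55]'
```

```text
time_s: 5.65
ee_pos: [0.5566, -0.0859, 0.06]
eef_rot: [3.142, -0.0, -0.078]
force: [0.4, -0.0, -0.5]
grip_width: 0.0518
time_s: 6.02
ee_pos: [0.5565, -0.086, 0.059]
eef_rot: [3.142, -0.0, -0.078]
force: [0.6, 0.2, 0.6]
grip_width: 0.0514
```

```bash
for i in 1 2 3; do python3 -m inch '[0,0,0.05,0,0,0,0.55,0,0,0,0,0,0,0.55]'; done
```

```text
time_s: 6.28
ee_pos: [0.5565, -0.0859, 0.0584]
eef_rot: [-3.142, 0.0, -0.078]
force: [0.4, -0.5, 0.0]
grip_width: 0.0517
time_s: 6.52
ee_pos: [0.5565, -0.0859, 0.0579]
eef_rot: [-3.142, 0.0, -0.078]
force: [-0.1, 0.3, -1.2]
grip_width: 0.0517
time_s: 6.78
ee_pos: [0.5565, -0.0859, 0.0574]
eef_rot: [-3.142, 0.0, -0.078]
force: [-0.0, 0.6, -0.3]
grip_width: 0.0515
```

Run:
```python
from h import *
c=cam("wrist"); cv2.imwrite("pics/w2.png",c[0][...,::-1])
c=cam("scene"); im=c[0][...,::-1]; cv2.imwrite("pics/s2.png",cv2.resize(im[120:290,120:340],None,fx=3,fy=3,interpolation=cv2.INTER_CUBIC))
```

```text
(no output)
```

View pics/w2.png

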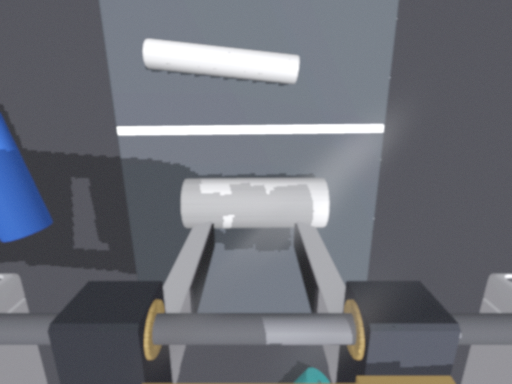

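View pics/s2.png

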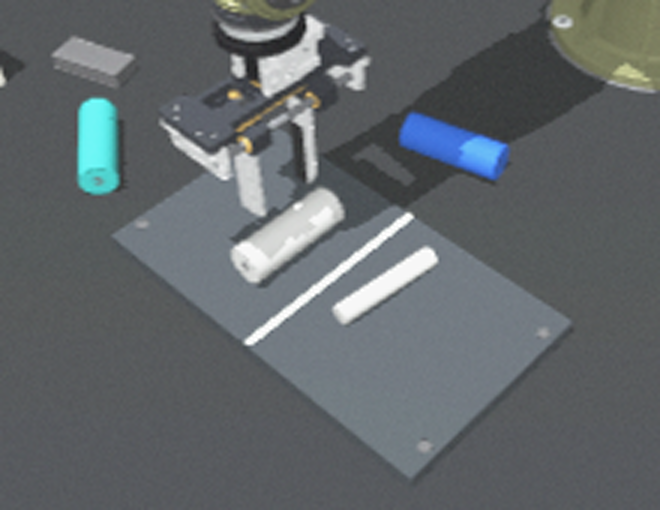

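Both views show the fingertips just behind the pin, not on top of it. The pin is at (255,203) in the wrist view and the line is at row 130. I'll raise the tool and remeasure.

```bash
python3 -m inch '[0,0,-0.6,0,0,0,0.55,0,0,-1,0,0,0,0.55,0,0,0,0,0,0,0.55,0,0,0,0,0,0,0.55]'
python3 - <<'E'
from h import *
o=ctrl.get_obs();print(o["ee_pos"],o["force"])
c=cam("wrist"); measure(c,ylo=-.10)
v,u=np.mgrid[0:384,0:512];P=world(c,u,v)
m=(abs(P[...,0]-.557)<.01)&(P[...,1]<.0)&(P[...,1]>-.13)&(c[1]>0)
Q=P[m];b=np.round(Q[:,1]/.004)*.004
for k in np.unique(b): print(round(k,3),Q[b==k,2].mean().round(4),end=' | ')
for n in("scene","top"):
    print(n); measure(cam(n))
E
```

```text
time_s: 7.38
ee_pos: [0.5565, -0.0859, 0.0735]
eef_rot: [3.142, -0.0, -0.078]
force: [-1.4, 0.5, -1.0]
grip_width: 0.0516
[ 0.55649863 -0.0859374   0.07350197] [-1.44555733  0.523851   -1.02903849]
line y at xc -0.0230 slope -0.0693 n2628 | pin xc 0.5577 yc -0.0793 slope -0.0726 z 0.0389 len 0.108 n5939 rms 0.0006
offset to line (mm): 56.19  angle err 0.0033
-0.128 0.0192 | -0.124 0.0193 | -0.12 0.0191 | -0.116 0.0192 | -0.112 0.0192 | -0.108 0.0195 | -0.096 0.0498 | -0.092 0.0541 | -0.088 0.0571 | -0.084 0.0583 | -0.08 0.0591 | -0.076 0.0586 | -0.072 0.0577 | -0.068 0.0792 | -0.064 0.1241 | -0.06 0.1806 | -0.056 0.204 | -0.052 0.0194 | -0.048 0.0193 | -0.044 0.0193 | -0.04 0.0194 | -0.036 0.0194 | -0.032 0.0193 | -0.028 0.0193 | -0.024 0.0197 | -0.02 0.0196 | -0.016 0.0193 | -0.012 0.0192 | -0.008 0.0192 | -0.004 0.0193 | -0.0 0.0194 | scene
line y at xc -0.0262 slope -0.0672 n219 | pin xc 0.5579 yc -0.0822 slope -0.0799 z 0.0407 len 0.110 n435 rms 0.0024
offset to line (mm): 55.84  angle err 0.0127
toph.py:30: RuntimeWarning: Mean of empty slice.
  s=least_squares(f,[Q[:,1].mean(),0,.04],loss='soft_l1',f_scale=.001)
  ret = ret.dtype.type(ret / rcount)
Traceback (most recent call last):
  File "h.py", line 30, in measure
    s=least_squares(f,[Q[:,1].mean(),0,.04],loss='soft_l1',f_scale=.001)
ValueError: Initial guess is outside of provided bounds
```

```bash
python3 -m inch '[0,-0.7,0.6,0,0,0,0.55,0,0,0.6,0,0,0,0.55,0,0,0,0,0,0,0.55,0,0,0,0,0,0,0.55]'; for i in 1 2 3 4 ; do python3 -m inch '[0,0,0.05,0,0,0,0.55,0,0,0,0,0,0,0.55]'; done
```

```text
time_s: 8.02
ee_pos: [0.5571, -0.079, 0.0614]
eef_rot: [3.142, 0.0, -0.078]
force: [0.4, -0.6, 0.4]
grip_width: 0.0516
time_s: 8.28
ee_pos: [0.5571, -0.079, 0.061]
eef_rot: [3.142, -0.0, -0.078]
force: [1.5, -0.1, -0.1]
grip_width: 0.0517
time_s: 8.52
ee_pos: [0.5571, -0.079, 0.0604]
eef_rot: [-3.142, 0.0, -0.078]
force: [0.2, 0.1, 0.4]
grip_width: 0.0517
time_s: 8.78
ee_pos: [0.557, -0.079, 0.0599]
eef_rot: [-3.142, 0.0, -0.078]
force: [0.9, -0.2, -0.3]
grip_width: 0.0518
time_s: 9.02
ee_pos: [0.557, -0.079, 0.0594]
eef_rot: [3.142, 0.0, -0.078]
force: [-1.2, 0.1, 0.9]
grip_width: 0.0518
```

```bash
for i in 1 2 3; do python3 -m inch '[0,0,0.05,0,0,0,0.55,0,0,0,0,0,0,0.55]'|grep -E "ee_pos|force"; done
```

```text
ee_pos: [0.5571, -0.079, 0.0589]
force: [-0.1, 1.0, -0.4]
ee_pos: [0.557, -0.079, 0.0584]
force: [-0.2, -0.4, 0.2]
ee_pos: [0.557, -0.079, 0.0579]
force: [0.1, 0.7, -0.6]
```

```bash
for i in 1 2 3; do python3 -m inch '[0,0,0.05,0,0,0,0.55,0,0,0,0,0,0,0.55]'|grep -E "ee_pos|force"; done
python3 - <<'E'
from h import *
c=cam("wrist"); measure(c,ylo=-.10)
cv2.imwrite("pics/w3.png",cv2.resize(c[0][120:270,150:360,::-1],None,fx=3,fy=3,interpolation=cv2.INTER_CUBIC))
E
```

```text
ee_pos: [0.5571, -0.0789, 0.0574]
force: [-0.4, -0.1, 0.4]
ee_pos: [0.5571, -0.0789, 0.0569]
force: [-0.7, -0.5, -0.0]
ee_pos: [0.557, -0.0789, 0.0564]
force: [0.5, 0.4, -0.0]
line y at xc -0.0231 slope -0.0692 n2859 | pin xc 0.5577 yc -0.0794 slope -0.0719 z 0.0389 len 0.109 n6033 rms 0.0006
offset to line (mm): 56.14  angle err 0.0027
```

View pics/w3.png

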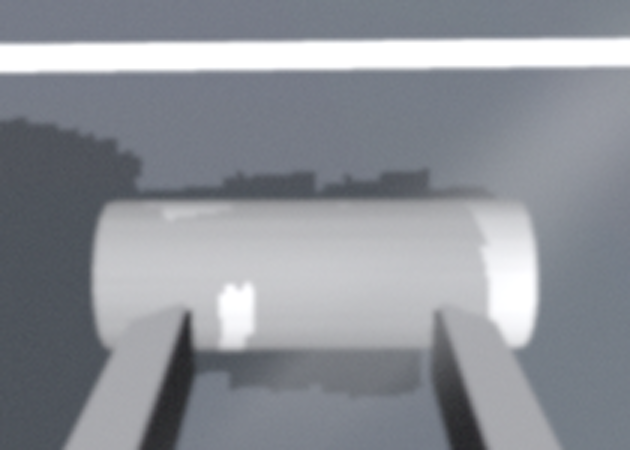

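Run:
```python
from h import *
c=cam("wrist");v,u=np.mgrid[0:384,0:512];P=world(c,u,v)
for col in (205,210,255,303):
    print(col)
    for r in range(200,262,4): print(r,P[r,col].round(4),c[1][r,col].round(4),end=' | ')
c=cam("scene"); im=c[0][...,::-1]; cv2.imwrite("pics/s3.png",cv2.resize(im[150:230,180:260],None,fx=7,fy=7,interpolation=cv2.INTER_CUBIC))
```

```text
205
200 [ 0.5217 -0.0626  0.0531] 0.2258 | 204 [ 0.5217 -0.0651  0.0551] 0.2246 | 208 [ 0.5218 -0.0675  0.0573] 0.2232 | 212 [ 0.5216 -0.0702  0.0584] 0.2229 | 216 [ 0.5212 -0.0734  0.0583] 0.224 | 220 [ 0.521  -0.0762  0.0592] 0.2238 | 224 [ 0.5276 -0.0656  0.0927] 0.1886 | 228 [ 0.5288 -0.0651  0.1001] 0.1813 | 232 [ 0.5294 -0.0657  0.1047] 0.1771 | 236 [ 0.5306 -0.0651  0.1116] 0.1702 | 240 [ 0.5306 -0.0669  0.113 ] 0.1695 | 244 [ 0.5315 -0.0666  0.1186] 0.164 | 248 [ 0.5321 -0.067   0.1226] 0.1602 | 252 [ 0.5321 -0.0685  0.1242] 0.1591 | 256 [ 0.5319 -0.0707  0.1244] 0.1596 | 260 [ 0.5316 -0.0732  0.1243] 0.1604 | 210
200 [ 0.5255 -0.0628  0.0532] 0.2256 | 204 [ 0.5254 -0.0654  0.0549] 0.2248 | 208 [ 0.5254 -0.068   0.0566] 0.2239 | 212 [ 0.5252 -0.0706  0.0581] 0.2232 | 216 [ 0.5249 -0.0738  0.0581] 0.2242 | 220 [ 0.5248 -0.0764  0.0595] 0.2235 | 224 [ 0.5306 -0.066   0.0924] 0.1889 | 228 [ 0.5309 -0.0673  0.0956] 0.1862 | 232 [ 0.5321 -0.0666  0.1032] 0.1787 | 236 [ 0.5319 -0.0689  0.1038] 0.1787 | 240 [ 0.5316 -0.0715  0.1037] 0.1796 | 244 [ 0.5314 -0.0737  0.1047] 0.1793 | 24
[... 707 characters left out ...]
[ 0.5542 -0.1317  0.0185] 0.2779 | 260 [ 0.5539 -0.135   0.02  ] 0.2775 | 303
200 [ 0.5951 -0.0683  0.0534] 0.2254 | 204 [ 0.5947 -0.0706  0.0557] 0.2239 | 208 [ 0.5944 -0.0733  0.0569] 0.2236 | 212 [ 0.5943 -0.0764  0.0571] 0.2243 | 216 [ 0.594  -0.0791  0.0584] 0.2238 | 220 [ 0.5939 -0.0822  0.0587] 0.2244 | 224 [ 0.5889 -0.0704  0.0929] 0.1884 | 228 [ 0.5878 -0.0699  0.0999] 0.1815 | 232 [ 0.5871 -0.0704  0.1044] 0.1774 | 236 [ 0.5862 -0.0701  0.1103] 0.1717 | 240 [ 0.5854 -0.0703  0.1149] 0.1673 | 244 [ 0.5849 -0.0711  0.118 ] 0.1647 | 248 [ 0.5842 -0.0711  0.1227] 0.1602 | 252 [ 0.5836 -0.0713  0.1265] 0.1565 | 256 [ 0.5836 -0.074   0.1258] 0.158 | 260 [ 0.5833 -0.0755  0.1274] 0.1569 |
```

View pics/s3.png

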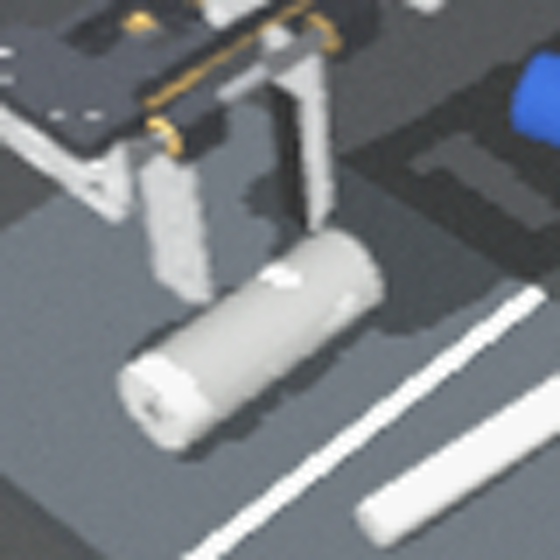

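Run:
```python
from h import *
c=cam("scene");v,u=np.mgrid[0:384,0:512];P=world(c,u,v)
for col in (205,207,209,224,226):
    print(col)
    for r in range(174,198,1): print(r,P[r,col].round(3),end=' | ')
```

```text
205
174 [ 0.589 -0.073  0.164] | 175 [ 0.59  -0.073  0.161] | 176 [ 0.589 -0.074  0.156] | 177 [ 0.591 -0.073  0.154] | 178 [ 0.592 -0.072  0.152] | 179 [ 0.592 -0.073  0.149] | 180 [ 0.592 -0.073  0.145] | 181 [ 0.592 -0.073  0.141] | 182 [ 0.593 -0.073  0.139] | 183 [ 0.594 -0.073  0.135] | 184 [ 0.593 -0.074  0.13 ] | 185 [ 0.594 -0.074  0.127] | 186 [ 0.595 -0.073  0.125] | 187 [ 0.594 -0.075  0.119] | 188 [ 0.594 -0.076  0.115] | 189 [ 0.594 -0.076  0.111] | 190 [ 0.596 -0.074  0.11 ] | 191 [ 0.594 -0.077  0.103] | 192 [ 0.544 -0.138  0.018] | 193 [ 0.549 -0.132  0.022] | 194 [ 0.552 -0.129  0.022] | 195 [ 0.555 -0.127  0.021] | 196 [ 0.557 -0.125  0.02 ] | 197 [ 0.582 -0.096  0.056] | 207
174 [ 0.486 -0.185  0.022] | 175 [ 0.583 -0.073  0.156] | 176 [ 0.583 -0.074  0.152] | 177 [ 0.585 -0.072  0.152] | 178 [ 0.584 -0.073  0.146] | 179 [ 0.586 -0.072  0.144] | 180 [ 0.586 -0.072  0.141] | 181 [ 0.588 -0.071  0.139] | 182 [ 0.587 -0.072  0.134] | 183 [ 0.585 -0.075  0.127] | 184 [ 0.587 -0.073  0.126] | 185 [ 0.587 -0.074  0.122] | 186 [ 0.588 -0.073  0.12 ] | 187 [ 0.589 -0.073 
[... 1696 characters left out ...]
 226
174 [ 0.52  -0.066  0.117] | 175 [ 0.519 -0.068  0.112] | 176 [ 0.519 -0.069  0.107] | 177 [ 0.521 -0.066  0.107] | 178 [ 0.522 -0.066  0.104] | 179 [ 0.521 -0.068  0.098] | 180 [ 0.468 -0.122  0.021] | 181 [ 0.473 -0.117  0.023] | 182 [ 0.502 -0.088  0.059] | 183 [ 0.505 -0.085  0.059] | 184 [ 0.508 -0.083  0.058] | 185 [ 0.512 -0.078  0.061] | 186 [ 0.516 -0.075  0.061] | 187 [ 0.52  -0.072  0.062] | 188 [ 0.519 -0.073  0.057] | 189 [ 0.522 -0.07   0.057] | 190 [ 0.525 -0.068  0.056] | 191 [ 0.527 -0.065  0.056] | 192 [ 0.53  -0.063  0.056] | 193 [ 0.529 -0.065  0.05 ] | 194 [ 0.531 -0.063  0.048] | 195 [ 0.533 -0.061  0.047] | 196 [ 0.533 -0.061  0.043] | 197 [ 0.533 -0.062  0.039] |
```

Both cameras put the fingertips at z ≈ 0.09 while the reported TCP is at 0.056. The real tips therefore sit about 33 mm above the reported TCP, so I'll rely on the cameras and force, not the reported height. Next I step back 7 mm and descend to contact.

```bash
python3 -m inch '[0,0.7,1.0,0,0,0,0.55,0,0,1.0,0,0,0,0.55,0,0,0.5,0,0,0,0.55,0,0,0,0,0,0,0.55,0,0,0,0,0,0,0.55]'|grep -E "ee_pos|force"; for i in 1 2 3 4; do python3 -m inch '[0,0,0.1,0,0,0,0.55,0,0,0,0,0,0,0.55]'|grep -E "ee_pos|force"; done
python3 - <<'E'
from h import *
c=cam("wrist"); measure(c,ylo=-.10)
v,u=np.mgrid[0:384,0:512];P=world(c,u,v)
for col in (205,303):
    print([P[r,col].round(4).tolist() for r in range(200,236,3)])
E
```

```text
ee_pos: [0.5567, -0.0859, 0.0316]
force: [0.2, -0.2, -0.4]
ee_pos: [0.5565, -0.0859, 0.0305]
force: [-0.8, -0.0, -0.3]
ee_pos: [0.5565, -0.0859, 0.0294]
force: [-0.5, 0.5, 0.1]
ee_pos: [0.5565, -0.0859, 0.0284]
force: [-0.6, -0.4, -0.3]
ee_pos: [0.5567, -0.086, 0.028]
force: [-2.6, -0.1, 6.6]
line y at xc -0.0232 slope -0.0696 n3510 | pin xc 0.5578 yc -0.0795 slope -0.0725 z 0.0390 len 0.108 n7755 rms 0.0009
offset to line (mm): 56.21  angle err 0.0029
[[0.5266, -0.061, 0.0514], [0.5266, -0.0626, 0.0527], [0.5266, -0.0643, 0.0539], [0.5265, -0.066, 0.0549], [0.5266, -0.0675, 0.0565], [0.5265, -0.0693, 0.0573], [0.5264, -0.071, 0.0581], [0.5261, -0.0732, 0.0578], [0.5271, -0.0728, 0.0638], [0.528, -0.0724, 0.0695], [0.5286, -0.0726, 0.0737], [0.5294, -0.0723, 0.0787]]
[[0.591, -0.0664, 0.0505], [0.5906, -0.0677, 0.0526], [0.5902, -0.069, 0.0547], [0.5899, -0.0705, 0.0564], [0.5899, -0.0726, 0.0563], [0.5896, -0.0741, 0.0578], [0.5895, -0.076, 0.058], [0.5892, -0.0774, 0.0598], [0.5883, -0.077, 0.0653], [0.5876, -0.0769, 0.07], [0.587, -0.0773, 0.0735], [0.5864, -0.0772, 0.0778]]
```

```bash
python3 -m inch '[0,-0.1,0,0,0,0,0.55,0,-0.2,0,0,0,0,0.55,0,-0.3,0,0,0,0,0.55,0,-0.3,0,0,0,0,0.55,0,-0.3,0,0,0,0,0.55,0,-0.3,0,0,0,0,0.55,0,-0.3,0,0,0,0,0.55,0,-0.2,0,0,0,0,0.55,0,0,0,0,0,0,0.55,0,0,0,0,0,0,0.55]'|grep -E "ee_pos|force"
python3 - <<'E'
from h import *
c=cam("wrist"); measure(c,ylo=-.10)
E
```

```text
ee_pos: [0.5581, -0.066, 0.028]
force: [-3.9, 0.6, 6.7]
line y at xc -0.0231 slope -0.0710 n3678 | pin xc 0.5587 yc -0.0694 slope -0.0723 z 0.0390 len 0.109 n6648 rms 0.0012
offset to line (mm): 46.19  angle err 0.0013
```

```bash
python3 -m inch '[0,0,-0.3,0,0,0,0.55,0,0,-0.3,0,0,0,0.55,0,0.65,0,0,0,0,0.55,0,0.6,0,0,0,0,0.55,0,0,0.3,0,0,0,0.55,0,0,0.2,0,0,0,0.55,0,0,0.1,0,0,0,0.55,0,0,0,0,0,0,0.55,0,-0.1,0,0,0,0,0.55,0,-0.3,0,0,0,0,0.55,0,-0.3,0,0,0,0,0.55,0,-0.3,0,0,0,0,0.55,0,-0.3,0,0,0,0,0.55,0,-0.3,0,0,0,0,0.55,0,-0.3,0,0,0,0,0.55,0,-0.3,0,0,0,0,0.55,0,-0.2,0,0,0,0,0.55,0,-0.1,0,0,0,0,0.55,0,0,0,0,0,0,0.55]'|grep -E "time|ee_pos|force"
python3 - <<'E'
from h import *
c=cam("wrist"); measure(c,ylo=-.10)
E
```

```text
time_s: 16.08
ee_pos: [0.5589, -0.0533, 0.0279]
force: [-5.1, 0.7, 8.2]
line y at xc -0.0232 slope -0.0703 n3658 | pin xc 0.5595 yc -0.0568 slope -0.0725 z 0.0390 len 0.109 n6554 rms 0.0013
offset to line (mm): 33.47  angle err 0.0022
```

```bash
for i in 1 2; do python3 -m inch '[0,0,-0.3,0,0,0,0.55,0,0,-0.3,0,0,0,0.55,0,0.65,0,0,0,0,0.55,0,0.6,0,0,0,0,0.55,0,0,0.3,0,0,0,0.55,0,0,0.2,0,0,0,0.55,0,0,0.1,0,0,0,0.55,0,0,0,0,0,0,0.55,0,-0.1,0,0,0,0,0.55,0,-0.3,0,0,0,0,0.55,0,-0.3,0,0,0,0,0.55,0,-0.3,0,0,0,0,0.55,0,-0.3,0,0,0,0,0.55,0,-0.3,0,0,0,0,0.55,0,-0.3,0,0,0,0,0.55,0,-0.3,0,0,0,0,0.55,0,-0.2,0,0,0,0,0.55,0,-0.1,0,0,0,0,0.55,0,0,0,0,0,0,0.55]'|grep -E "time|ee_pos|force"
python3 - <<'E'
from h import *
c=cam("wrist"); measure(c,ylo=-.10)
E
done
```

```text
time_s: 18.5
ee_pos: [0.5599, -0.0408, 0.0279]
force: [-5.0, 0.7, 9.3]
line y at xc -0.0231 slope -0.0683 n2963 | pin xc 0.5605 yc -0.0442 slope -0.0726 z 0.0390 len 0.109 n6652 rms 0.0013
offset to line (mm): 21.01  angle err 0.0044
time_s: 20.92
ee_pos: [0.5609, -0.0284, 0.0279]
force: [-3.9, 0.7, 8.4]
line y at xc -0.0232 slope -0.0707 n1163 | pin xc 0.5614 yc -0.0315 slope -0.0729 z 0.0390 len 0.109 n6655 rms 0.0012
offset to line (mm): 8.30  angle err 0.0022
```

```bash
python3 -m inch '[0,0,-0.3,0,0,0,0.55,0,0,-0.3,0,0,0,0.55,0,0.5,0,0,0,0,0.55,0,0.5,0,0,0,0,0.55,0,0,0.3,0,0,0,0.55,0,0,0.2,0,0,0,0.55,0,0,0.1,0,0,0,0.55,0,0,0,0,0,0,0.55,0,-0.1,0,0,0,0,0.55,0,-0.3,0,0,0,0,0.55,0,-0.3,0,0,0,0,0.55,0,-0.3,0,0,0,0,0.55,0,-0.3,0,0,0,0,0.55,0,-0.2,0,0,0,0,0.55,0,-0.12,0,0,0,0,0.55,0,0,0,0,0,0,0.55,0,0,0,0,0,0,0.55]'|grep -E "time|ee_pos|force"
python3 -m inch '[0,0,-0.2,0,0,0,0.55,0,0,-0.3,0,0,0,0.55,0,0,-3,0,0,0,0.55,0,0,-5,0,0,0,0.55,0,0,-5,0,0,0,0.55,0,0,0,0,0,0,0.55,0,0,0,0,0,0,0.55,0,0,0,0,0,0,0.55]'|grep -E "time|ee_pos|force"
python3 - <<'E'
from h import *
c=cam("wrist"); measure(c,ylo=-.10)
cv2.imwrite("pics/w9.png",c[0][...,::-1])
E
```

```text
time_s: 23.1
ee_pos: [0.5614, -0.0223, 0.0279]
force: [-3.3, 0.2, 8.6]
time_s: 24.1
ee_pos: [0.5609, -0.0224, 0.161]
force: [0.4, 0.6, -1.1]
line y at xc -0.0242 slope -0.0848 n1769 | pin xc 0.5617 yc -0.0230 slope -0.0730 z 0.0389 len 0.109 n3287 rms 0.0006
offset to line (mm): -1.20  angle err -0.0117
```

View pics/w9.png

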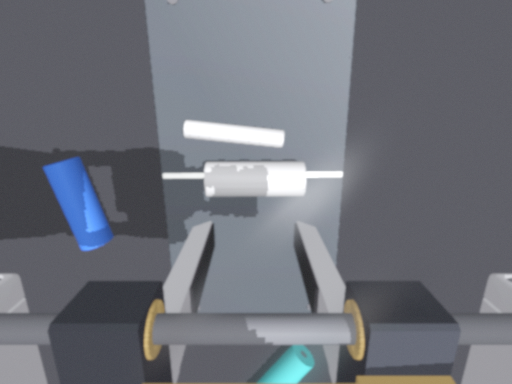

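The wrist view shows the pin at (255,178) lying on the line, with stubs of line visible at both ends at row 175. The slim pin is untouched. I'll refit the line from those stubs only.

Run:
```python
from h import *
def line(c):
    v,u=np.mgrid[0:384,0:512]; P=world(c,u,v,np.full((384,512),.0193)); im=c[0].astype(int).min(-1)
    m=(im>140)&(abs(P[...,1]+.0233)<.012)&((P[...,0]<.498)&(P[...,0]>.44)|(P[...,0]>.625)&(P[...,0]<.68))
    # use x relative to perpendicular
    L=P[m];w=im[m]-100.;k=np.polyfit(L[:,0],L[:,1],1,w=np.sqrt(w)); print("line y@.5617 %.4f slope %.4f n %d ends y"%(np.polyval(k,.5617),k[0],len(L)),L[L[:,0]<.5,1].mean(),L[L[:,0]>.6,1].mean(), "x range",L[:,0].min(),L[:,0].max())
for n in ("wrist","wrist","scene"):
    c=cam(n); line(c); measure(c,ylo=-.06,yhi=.005)
```

```text
line y@.5617 -0.0214 slope -0.0483 n 990 ends y -0.016972778602975396 -0.023145275131605646 x range 0.4497239192471339 0.6692779591219117
line y at xc -0.0243 slope -0.0851 n1755 | pin xc 0.5618 yc -0.0230 slope -0.0724 z 0.0389 len 0.109 n3273 rms 0.0006
offset to line (mm): -1.24  angle err -0.0128
line y@.5617 -0.0215 slope -0.0487 n 987 ends y -0.017030778254111915 -0.02322752531753158 x range 0.44980835019767795 0.6683221972085739
line y at xc -0.0244 slope -0.0860 n1748 | pin xc 0.5615 yc -0.0230 slope -0.0712 z 0.0389 len 0.108 n3278 rms 0.0006
offset to line (mm): -1.37  angle err -0.0147
line y@.5617 -0.0274 slope -0.0510 n 91 ends y -0.02310142623368523 -0.0311822943368644 x range 0.4461409393190571 0.6626419724002374
line y at xc -0.0266 slope -0.0663 n95 | pin xc 0.5612 yc -0.0261 slope -0.0697 z 0.0408 len 0.109 n469 rms 0.0023
offset to line (mm): -0.47  angle err 0.0035
```

Run:
```python
from h import *
for n,z,b in (("wrist",.0193,0),("scene",.0205,-.0032)):
    c=cam(n);v,u=np.mgrid[0:384,0:512];P=world(c,u,v,np.full((384,512),z)); im=c[0].astype(int).min(-1)
    x=P[...,0];y=P[...,1]-(-.0233+b-.0705*(x-.5617))
    for lo,hi in ((.458,.475),(.475,.495),(.626,.635),(.635,.655)):
        m=(x>lo)&(x<hi)&(abs(y)<.010); w=np.clip(im[m]-np.percentile(im[m],30)-25,0,None)
        print(n,lo,"resid mm %.2f"%(1000*(w*y[m]).sum()/w.sum()),(w>0).sum(),im[m].max(), np.percentile(im[m],30))
    measure(c,ylo=-.06,yhi=.005)
```

```text
wrist 0.458 resid mm -0.12 113 245 91.0
wrist 0.475 resid mm -0.07 119 246 93.0
wrist 0.626 resid mm -0.09 53 255 165.7
wrist 0.635 resid mm 0.11 115 255 168.0
line y at xc -0.0248 slope -0.0895 n1663 | pin xc 0.5618 yc -0.0230 slope -0.0726 z 0.0389 len 0.108 n3277 rms 0.0006
offset to line (mm): -1.75  angle err -0.0169
scene 0.458 resid mm 0.08 15 239 79.1
scene 0.475 resid mm -2.21 22 247 151.5
scene 0.626 resid mm 0.53 11 247 115.0
scene 0.635 resid mm 0.57 23 247 118.19999999999999
line y at xc -0.0266 slope -0.0660 n94 | pin xc 0.5614 yc -0.0259 slope -0.0738 z 0.0407 len 0.110 n475 rms 0.0021
offset to line (mm): -0.63  angle err 0.0078
```

With the clean stub fit, the pin is about 0.3 mm from the line centre and within about 0.003 rad of parallel. The scene camera agrees. I'm handing in.

```bash
python3 -c "
from h import *
print(ctrl.get_obs()['force'],ctrl.hand_in())"
```

```text
the job is handed in; nothing more can be done
[0.11298364 0.7953588  0.06124688] None
```

The thick pin now rests on the white line. I rolled it there with five fingertip strokes on its top, 7–9 N downward. Each of the four strokes I measured straight afterwards moved the pin half the fingertip travel, so it rolled and did not slide. I then lifted the tool clear and handed in at about 25 s of the 48 s allowed.

**Last checks:**
- **Wrist camera:** the pin is about 0.3 mm from the line centre and parallel to within about 0.003 rad.
- **Scene camera:** it gave about the same offset (0.2–0.6 mm).
- **Other things:** the last wrist picture shows the slim pin where it was. I did not measure the casting, block or screwdriver again, but the arm did not go near them.

**Checks that disagreed:**
- **Line fit:** my automatic fit gave offsets of −1.2 to −1.8 mm at the end. Most of the line was then hidden under the pin, so I think pin pixels spoiled the fit. I relied on the fit to the visible line ends instead. One scene-camera sample of the line (−2.2 mm) was probably spoiled the same way.
- **Tool height:** with the jaws at 52 mm, both cameras saw the fingertips about 33 mm above the reported TCP. I used depth and contact force for the height instead. My first two descents therefore stopped above the pin without touching it.

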